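# Hang the ledge on the stand's screw

### The job

Hang the small steel ledge with the keyhole on the screw of the grey upright stand: pass the wide hole over the screw head, with the shelf towards you, then slide the ledge down until the screw sits at the top of the narrow slot, and let go so that it hangs there upright. Leave the similar ledge with the plain round hole standing where it is.

Things in the scene. Friction and masses are not known exactly. Their poses are not given: they have to be found in the camera images.
- keyhole_ledge: the ledge to hang: L of 5 mm steel sheet, 100 mm wide, 0.35 kg; upright back plate 125 mm high with a keyhole, a shelf from its foot reaching 75 mm to -x (14 mm lip), a tab with a grip on top, 172 mm in all. Origin: underside, mid-width, mid-thickness of the back plate; z up, x the plate's normal pointing back, y its width.
- ledge_grip (a point): middle of that ledge's grip, a black plastic block on the tab above the back plate: 12 mm thick along the ledge's x (pinch this way, from above), 48 mm wide, 34 mm high. This point lies 155 mm above the ledge's underside, 17 mm below the grip's top. Axes as the ledge's.
- wide_hole (a point): centre of the wide round hole of the keyhole, 50 mm across, 68 mm above the ledge's underside, mid-thickness; it narrows upwards into the slot. Axes as the ledge's.
- slot_end (a point): point of the keyhole where the screw's axis lies once the ledge hangs: 104 mm above the ledge's underside (36 mm above wide_hole), 5 mm below the round top of the 18 mm wide slot, mid-thickness. Axes as the ledge's.
- screw_neck (a point): middle of the screw's neck, 134 mm above the bench. Fixed grey panel, 130 mm wide, top at 150 mm; the screw sticks out level from its front: neck 10 mm thick, 12 mm long, then head 30 mm across, 6 mm thick. Point is 6 mm from panel and from head. x points into the panel (yaw up to 17 degrees), z up. The ledge hangs with its x along this x, underside 30 mm up, grip clear above the panel.
- round_hole_ledge: bystander: a second ledge of the same outline and size, whose back plate has only a plain round hole 20 mm across, 75 mm up, too small for the screw head. Origin: underside, mid-width, mid-thickness of the back plate; z up, x the plate's normal pointing back, y its width.

How it is judged:
At the end, for the whole second after the job is handed in: The keyhole ledge hangs at rest on the screw: the screw's neck is at the top of the narrow slot, behind the head (slot_end within 10 mm of screw_neck), the ledge upright within 10 degrees and its back plate parallel to the panel within 11 degrees (distance between slot_end and screw_neck below 0.01 m and angle between keyhole_ledge's own z axis and vertical below 0.17 rad and angle between the x axis of keyhole_ledge and the x axis of screw_neck, either way round below 0.2 rad and linear speed of keyhole_ledge below 0.02 m/s); the robot touches nothing.
It fails at once if the ledge with the plain round hole is moved by more than 30 mm (distance of round_hole_ledge from where it was at the start of the episode above 0.03 m).
It also fails if it takes over 35 s, if anything falls off the work surface, if the arm or the gripper's body presses on something with over 40 N, if the wrist force passes 120 N, or if a joint passes its speed limit or range.

### The arm

A 7-joint arm with a two-finger parallel gripper is mounted at the origin on a cart in front of the work surface, level with it; the furniture and walls round the work are solid. World frame = base frame: x ahead of the robot, y to its left, z up, the work surface at z = 0. Lengths are in m, angles in rad, forces in N, time in s.
With the tool pointing down it reaches from about 0.4 to 0.85 m from the base axis. Payload 10.4 kg.
Tool frame: the origin (TCP) lies midway between the tips of the shut fingers; the grasp point (between the pads) lies 19 mm behind it (manip.grasp_offset is the distance from the TCP to the grasp point, in m); z points along the fingers, y is the line along which they close (so a half turn about z gives the same grasp; the last joint's range is limited). The gripper opens to 85 mm and grips with 20 to 120 N. Pads are 22 mm wide; open, the fingers measure 114 mm over their backs; the gripper's body (76 mm by 85 mm) begins 54 mm behind the grasp point. The pads swing forward as they close: fully open they stand 13 mm farther back than shut.
Start: joints at [1.078, 0.332, -0.065, 1.46, 0.022, 1.35, -0.088], TCP at [0.283, -0.557, 0.231] pointing down, gripper open.
Joint ranges: [-2.6, 2.6], [-0.5, 2.12], [-1.47, 1.34], [0.16, 2.42], [-1.27, 4.41], [0.06, 2.06], [-2.6, 2.6]. Speed limits (rad/s): [2.22, 2.22, 2.79, 2.79, 3.14, 3.14, 3.14].

### API

Orientations are given as a unit quaternion [x, y, z, w].
In Python, from workcell import manip, camrig, ticket gives the robot as it stands (manip), with the cameras (camrig) and the job (ticket).
- The arm moves only by the tool send_path, called after "Call:" by a JSON object that holds its "api" and its "payload", one argument or row to a line. Schema: {"type":"object","properties":{"offsets":{"type":"object","properties":{"segments":{"type":"array","items":{"type":"array","items":{"type":"number"},"minItems":7,"maxItems":7},"minItems":1,"maxItems":20}},"additionalProperties":false,"required":["segments"]},"force":{"type":"number"},"only":{"type":"string"},"quiet":{"type":"boolean"},"lines":{"type":"string"}},"required":["offsets"],"additionalProperties":false}. offsets is an object whose key "segments" holds a list of rows, 1 to 20 of them, each of 7 numbers: a rotation vector rx, ry, rz in a scale on which 1.0 is 2 rad, then dx, dy, dz in normalised numbers (1 is 0.75 m), then the opening from 0.0 (shut) to 1.0 (fully open); each row is the pose to reach, as a shift and turn from the pose commanded when the call began, along the tool's axes at that moment; what a row does not reach only later rows make up. A row lasts 1/8 s, in which the tool goes at most 0.0625 m and 0.188 rad, less where a joint would pass 70% of its speed; a pose out of reach is approached as far as the arm can. The fingers move at their own pace and stop on an object; force is the grip in N (left out, the last holds). Time passes only in rows, so rows that do not move let the fingers close. The tool returns the time, the measured TCP pose, the force, the opening and the grip force at its end. only (a regular expression) keeps the lines of the reply that match it, lines (a string "A,B") keeps lines A to B, and quiet returns only ok. A shift or turn number past 1, either way, is cut back to 1. Input that does not fit is refused with a message, and nothing moves.
- manip.get_obs(): the state, without advancing time (a new reading comes with each control period).
- camrig.camera(name): name is "scene" or "side" or "wrist"; returns the picture (384x512x3 uint8, blue, green, red); there is no depth.
- camrig.calibration(name): a dict with "fx", "fy", "cx", "cy" (pixels), "k1" (the pictures are not rectified: a ray, as slopes to the right and down, at radius r is drawn at 1 + k1 r^2 times it, then the intrinsics apply), "world_from_camera" (4x4, takes a point from camera to world coordinates); the wrist camera has in their place "tool_from_camera" (4x4, takes a point from camera to tool coordinates, whose origin is the TCP and whose axes are the flange's). Camera axes: x right, y up, looking along -z (the intrinsics and any distortion apply to the point x, -y, -z); pixel columns grow to the right and rows downward; lengths in m; the calibration is good to about 2 mm. A picture is of the moment at which its call begins: read the wrist's pose just before it. calibration takes no time and is no camera call.
- ticket.hand_in(): hands the job in; it is judged then, once.
The state is a dict: "clock": time; "joint_pos": joint angles; "joint_velocities": joint speeds; "tau": joint torques, N m; "position": TCP position; "ee_rot": TCP orientation; "ft_force": force on the tool from outside, world axes, zero at the start; "torque": the same for the moment, N m; "grip_width": opening from 0.0 (shut) to 1.0 (fully open); "grasp_force": force on a finger pad.
Only numpy, scipy, OpenCV 4.12 (cv2) and the standard library are available. Lean on these libraries where they do the work, as an engineer would, in place of code of your own. Each camera call takes 0.05 s, during which the arm holds its last target. There are 200 camera calls.

## Working session

There is one attempt and no reset: what is moved stays moved. The work goes in short steps, Python scripts to look and compute and a tool call to move; the robot and the scene stay as the last step left them, time stands still between calls to the robot, and variables do not carry over. Pictures are saved under pics/ and viewed, at most 10 in all, crops included, and the job is handed in when it is done.

```bash
ls; mkdir -p pics
```

Run:
```python
from workcell import manip, camrig, ticket
import cv2,numpy as np
np.set_printoptions(precision=4,suppress=True)
o=manip.get_obs();print(o['clock'],o['position'],o['ee_rot'],o['grip_width'],manip.grasp_offset)
a=[]
for n in("scene","side"):
    im=camrig.camera(n);cv2.imwrite(f'pics/{n}0.png',im)
    c=camrig.calibration(n);print(n,c)
print(camrig.calibration("wrist"))
```

```text
pics
workcell.py
0.0 [ 0.2828 -0.557   0.2305] [ 0.9725  0.2328 -0.0002 -0.0007] 0.9998589749366775 0.0187
scene {'fx': 434.9769613628387, 'fy': 434.9769613628387, 'cx': 255.24741603383944, 'cy': 187.83383795922114, 'k1': 0.04222344977351747, 'world_from_camera': array([[ 0.7454,  0.5186, -0.4188,  0.221 ],
       [-0.6665,  0.5891, -0.4568, -0.452 ],
       [ 0.0098,  0.6197,  0.7848,  0.7994],
       [ 0.    ,  0.    ,  0.    ,  1.    ]])}
side {'fx': 381.82886994411183, 'fy': 381.82886994411183, 'cx': 250.14306398692375, 'cy': 185.41325015205757, 'k1': -0.12897029371999338, 'world_from_camera': array([[-0.9726,  0.1398, -0.1859,  0.4216],
       [-0.2324, -0.5511,  0.8014,  0.6529],
       [ 0.0096,  0.8227,  0.5684,  0.5955],
       [ 0.    ,  0.    ,  0.    ,  1.    ]])}
{'fx': 320.7608988085759, 'fy': 320.7608988085759, 'cx': 254.4509301089227, 'cy': 189.85579775896375, 'k1': -0.05188203036414661, 'tool_from_camera': array([[ 0.    ,  0.9465,  0.3228,  0.0829],
       [ 1.    ,  0.0001, -0.0002,  0.001 ],
       [-0.0002,  0.3228, -0.9465, -0.1412],
       [ 0.    ,  0.    ,  0.    ,  1.    ]])}
```

View pics/scene0.png

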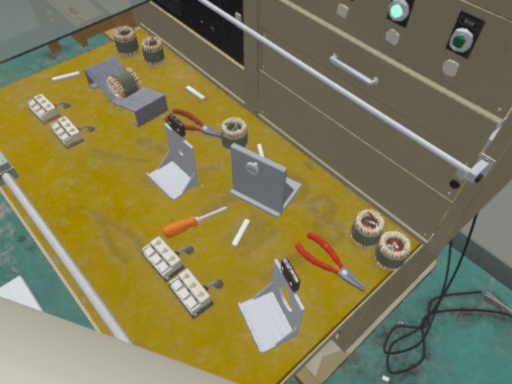

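View pics/side0.png

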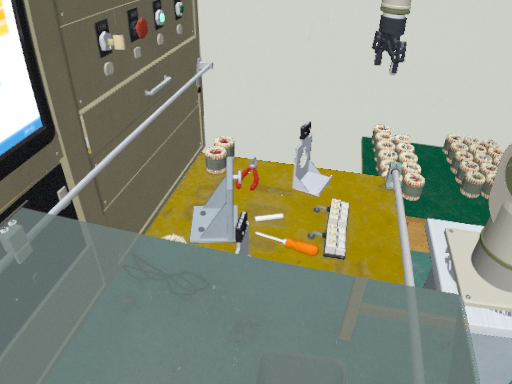

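Create h.py:
```python
import cv2,numpy as np
from scipy.optimize import least_squares
from scipy.spatial.transform import Rotation as R
np.set_printoptions(precision=4,suppress=True)
def crop(src,boxes,s,out):
    im=cv2.imread(src);t=[]
    for x,y,w,h in boxes:
        c=cv2.resize(im[y:y+h,x:x+w],None,fx=s,fy=s,interpolation=cv2.INTER_CUBIC)
        for k in range(-(-x//10)*10,x+w,10):
            cv2.line(c,((k-x)*s,0),((k-x)*s,6),(0,0,255),1);cv2.putText(c,str(k),((k-x)*s+1,16),0,.35,(0,0,255),1)
        for k in range(-(-y//10)*10,y+h,10):
            cv2.line(c,(0,(k-y)*s),(6,(k-y)*s),(0,0,255),1);cv2.putText(c,str(k),(8,(k-y)*s+4),0,.35,(0,0,255),1)
        t.append(c)
    cv2.imwrite(out,np.hstack(t))
def proj(c,P,W=None):
    W=c['world_from_camera'] if W is None else W
    q=(np.atleast_2d(P)-W[:3,3])@W[:3,:3]
    s=np.c_[q[:,0],-q[:,1]]/-q[:,2:]
    s=s*(1+c['k1']*(s**2).sum(1,keepdims=True))
    return s*[c['fx'],c['fy']]+[c['cx'],c['cy']]
```

Run:
```python
from h import *
crop('pics/scene0.png',[(232,245,80,115),(224,140,80,115)],5,'pics/c1.png')
crop('pics/side0.png',[(280,115,80,115),(185,150,80,115)],5,'pics/c2.png')
```

```text
(no output)
```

View pics/c1.png

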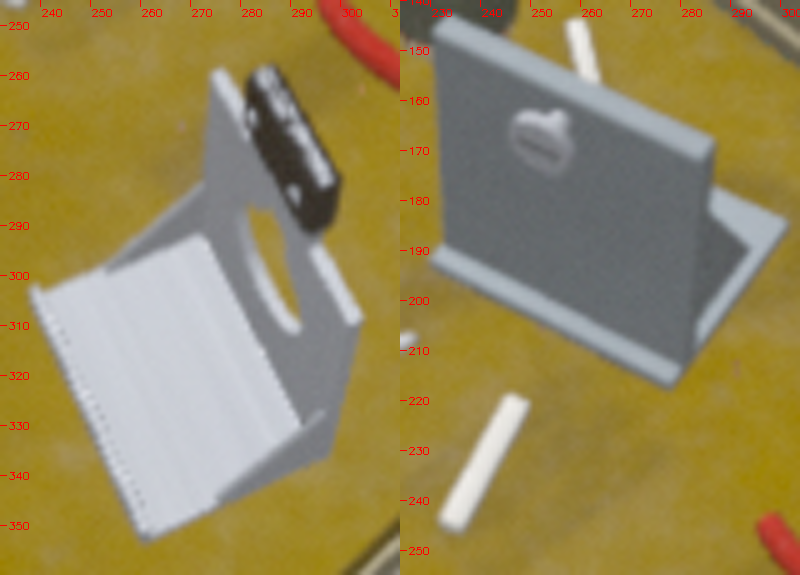

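View pics/c2.png

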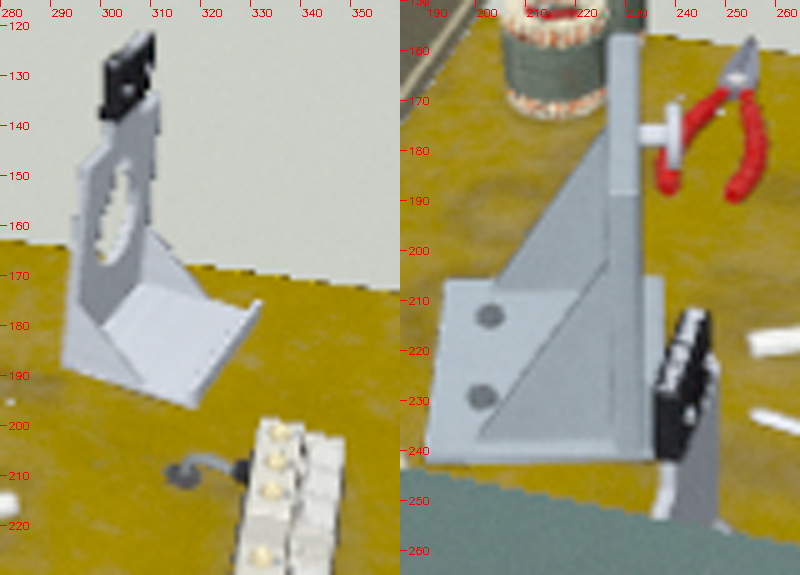

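Create fit.py:
```python
from h import *
from workcell import manip, camrig, ticket
cs={n:camrig.calibration(n) for n in('scene','side')}
def fit(obs,x0):
    def P(p,l): return R.from_euler('z',p[2]).apply(l)+[p[0],p[1],0]
    f=lambda p:np.concatenate([(proj(cs[n],P(p,np.array(l)/1000))[0]-uv) for n,l,uv in obs])
    best=min((least_squares(f,[*x0,a],loss='soft_l1') for a in np.arange(-3,3,1)),key=lambda r:r.cost)
    print(best.x,'deg',np.degrees(best.x[2]));print(np.round(f(best.x).reshape(-1,2),1).tolist());return best.x
print('ledge')
fit([('scene',[0,50,125],(275.8,259.4)),('scene',[0,-50,125],(303,309)),('scene',[2.5,-50,0],(297.4,336.4)),
 ('scene',[-75,50,14],(239,303)),('scene',[-75,-50,0],(261.6,353)),
 ('side',[0,50,125],(296.6,149)),('side',[0,-50,125],(310.8,134.6)),('side',[2.5,50,0],(293,188.6)),
 ('side',[-75,50,0],(319,196.6)),('side',[-75,-50,14],(331.6,175.6))],[.5,-.3])
print('screw (origin at neck, z local=world)')
fit([('scene',[6,65,150],(231.5,146.5)),('scene',[6,-65,150],(285.6,171.4)),
 ('scene',[-12,0,134],(252.2,169)),('side',[-9,0,134],(239.8,177.4)),('side',[6,65,150],(233,157))],[.6,-.1])
print('bystander')
fit([('scene',[0,50,125],(168,124)),('scene',[0,-50,125],(196,158)),('scene',[-75,50,7],(149,174)),('scene',[-75,-50,0],(183,198))],[.5,.1])
```

```bash
python3 fit.py
```

```text
ledge
[ 0.487  -0.2488 -0.2847] deg -16.311140578300133
[[-0.7, -0.2], [0.3, 0.0], [0.7, -0.5], [-1.7, -0.0], [-1.4, 1.5], [-0.5, -0.8], [0.2, -1.7], [-1.3, -0.4], [-0.7, 0.1], [0.2, -1.0]]
screw (origin at neck, z local=world)
[ 0.6139 -0.0234  0.2983] deg 17.090469216215244
[[-1.4, 0.2], [0.0, 0.5], [0.3, 1.0], [-1.1, -1.2], [-0.5, 30.4]]
bystander
[0.5591 0.1557 0.0318] deg 1.8192134007814225
[[0.0, -0.9], [0.4, -11.0], [0.7, 0.9], [-7.1, 3.4]]
```

```bash
sed -i "s/\[6,65,150\],(233,157)/[6,-65,150],(233,157)/" fit.py; python3 fit.py | sed -n 4,6p
```

Run:
```python
from h import *
from workcell import manip, camrig, ticket
def ray(n,uv):
    c=camrig.calibration(n);d=(np.array(uv)-[c['cx'],c['cy']])/c['fx'];s=d.copy()
    for _ in range(20): s=d/(1+c['k1']*(s@s))
    W=c['world_from_camera'];return W[:3,3],W[:3,:3]@[s[0],-s[1],-1]
def plane(n,a,b):
    o,u=ray(n,a);_,v=ray(n,b);m=np.cross(u,v);return m/np.linalg.norm(m),o
for nm,A,B in(('front',((10,170),(120,335)),((397,190),(412,370))),('rear',((240,25),(440,155)),((70,208),(195,80)))):
    n1,o1=plane('scene',*A);n2,o2=plane('side',*B);d=np.cross(n1,n2);d/=np.linalg.norm(d)
    p=np.linalg.lstsq(np.array([n1,n2,d]),np.array([n1@o1,n2@o2,0]),rcond=None)[0]
    if abs(d[1])>.3: p=p-d*p[1]/d[1]
    print(nm,d,p)
```

```text
screw (origin at neck, z local=world)
[ 0.6138 -0.0228  0.2622] deg 15.02033598146355
[[-0.9, -0.6], [-0.7, 1.2], [-0.1, 0.8], [-1.2, -0.9], [-1.0, -1.7]]
front [-0.0269 -0.9991 -0.034 ] [0.2351 0.     0.0434]
rear [-0.5875  0.5815  0.5628] [0.3824 0.     0.648 ]
```

The manual's scale: shifts go in shares of 0.75 m and turns go in shares of 2 rad. Converting my numbers, 0.3213 m is 0.4284, -0.182 m is -0.2427, -0.816 rad is -0.408.

Call:
{"api": "send_path", "payload": {
  "offsets": {"segments":[[0, 0, -0.2, 0.2133, -0.12, 0, 1], [0, 0, -0.408, 0.4284, -0.2427, 0, 1], [0, 0, -0.408, 0.4284, -0.2427, 0, 1], [0, 0, -0.408, 0.4284, -0.2427, 0, 1], [0, 0, -0.408, 0.4284, -0.2427, 0, 1], [0, 0, -0.408, 0.4284, -0.2427, 0, 1], [0, 0, -0.408, 0.4284, -0.2427, 0, 1], [0, 0, -0.408, 0.4284, -0.2427, 0, 1], [0, 0, -0.408, 0.4284, -0.2427, 0, 1], [0, 0, -0.408, 0.4284, -0.2427, 0, 1]]}
}}

```text
clock: 1.35
position: [0.4864, -0.2507, 0.2312]
ee_rot: [0.801, 0.599, -0.0, -0.0]
ft_force: [0.9, -0.1, 1.0]
grip_width: 0.999
grasp_force: 0.0
```

Run:
```python
from h import *
from workcell import manip, camrig, ticket
o=manip.get_obs();print(o['joint_pos'],o['position'],o['ee_rot'],R.from_quat(o['ee_rot']).as_matrix()[:,1])
im=camrig.camera('wrist')
T=np.eye(4);T[:3,:3]=R.from_quat(o['ee_rot']).as_matrix();T[:3,3]=o['position']
c=camrig.calibration('wrist');W=T@c['tool_from_camera']
L=np.array([[x,y,172] for x in(-6,6) for y in(-24,24)]+[[2.5,50,125],[2.5,-50,125],[-2.5,50,125],[-2.5,-50,125]])/1000
P=R.from_euler('z',-.2847).apply(L)+[.487,-.2488,0]
for u in proj(c,P,W): cv2.circle(im,tuple(int(round(v)) for v in u),2,(0,0,255),-1)
cv2.imwrite('pics/w1.png',im)
```

```text
[ 0.7402  0.1868 -0.3927  1.6522  0.0738  1.3173  0.0481] [ 0.4864 -0.2507  0.2312] [ 0.801   0.5987 -0.0002 -0.    ] [ 0.9591 -0.2831 -0.0002]
```

View pics/w1.png

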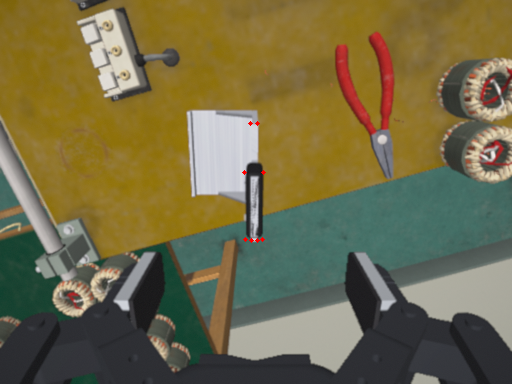

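Converted, 0.095 m is 0.1267, 0.08 m is 0.1067.

Call:
{"api": "send_path", "payload": {
  "offsets": {"segments":[[0, 0, 0, 0.0027, 0, 0.0667, 1], [0, 0, 0, 0.0027, 0, 0.1067, 1], [0, 0, 0, 0.0027, 0, 0.1267, 1], [0, 0, 0, 0.0027, 0, 0.1267, 1], [0, 0, 0, 0.0027, 0, 0.1267, 0], [0, 0, 0, 0.0027, 0, 0.1267, 0], [0, 0, 0, 0.0027, 0, 0.1267, 0], [0, 0, 0, 0.0027, 0, 0.1267, 0], [0, 0, 0, 0.0027, 0, 0.1267, 0], [0, 0, 0, 0.0027, 0, 0.1267, 0], [0, 0, 0, 0.0027, 0, 0.1267, 0]]},
  "force": 100
}}

```text
clock: 2.78
position: [0.4879, -0.2478, 0.1368]
ee_rot: [0.8, 0.599, 0.0, 0.0]
ft_force: [-0.4, -0.2, 6.1]
grip_width: 0.128
grasp_force: 98.7
```

Converted, 0.2086 m is 0.2781, -0.083 m is -0.1107, -0.564 rad is -0.282.

Call:
{"api": "send_path", "payload": {
  "offsets": {"segments":[[0, 0, 0, 0, 0, -0.0267, 0], [0, 0, 0, 0, 0, -0.0667, 0], [0, 0, 0, 0, 0, -0.1107, 0], [0, 0, -0.05, 0.0533, -0.0027, -0.1107, 0], [0, 0, -0.1, 0.1067, -0.0067, -0.1107, 0], [0, 0, -0.15, 0.16, -0.0093, -0.1107, 0], [0, 0, -0.2, 0.2067, -0.0133, -0.1107, 0], [0, 0, -0.25, 0.2467, -0.0133, -0.1107, 0], [0, 0, -0.282, 0.2781, -0.014, -0.1107, 0], [0, 0, -0.282, 0.2781, -0.014, -0.1107, 0], [0, 0, -0.282, 0.2781, -0.014, -0.1107, 0]]}
}}

```text
clock: 4.15
position: [0.5362, -0.0454, 0.2191]
ee_rot: [0.602, 0.798, -0.0, -0.0]
ft_force: [0.7, -0.8, -2.8]
grip_width: 0.127
grasp_force: 97.8
```

Run:
```python
from h import *
from workcell import manip, camrig, ticket
o=manip.get_obs();print(o['joint_pos'],R.from_quat(o['ee_rot']).as_matrix()[:,1])
for n in('wrist','scene','side'): cv2.imwrite(f'pics/{n}2.png',camrig.camera(n))
a=cv2.imread('pics/wrist2.png');crop('pics/scene2.png',[(195,85,135,130)],3,'pics/a.png');crop('pics/side2.png',[(180,90,131,130)],3,'pics/b.png')
w=cv2.resize(a[:,60:460],(400,384))[:200];
t=np.hstack([cv2.imread('pics/a.png'),cv2.imread('pics/b.png')])
b=np.zeros((200,t.shape[1],3),np.uint8);b[:,:512]=a[:200];cv2.imwrite('pics/m2.png',np.vstack([t,b]))
```

```text
[ 0.5275  0.198  -0.5939  1.6832  0.1151  1.2959  0.1891] [ 0.9617  0.2742 -0.0006]
```

View pics/m2.png

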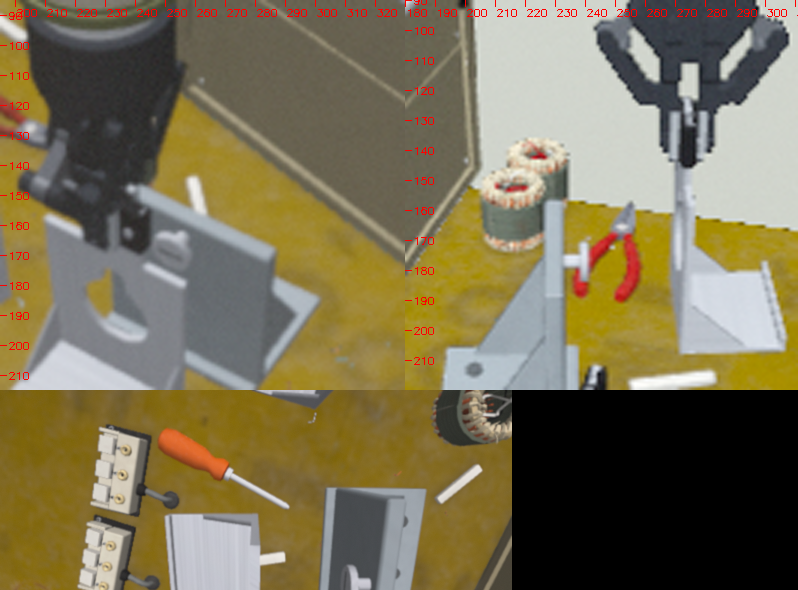

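Run:
```python
from h import *
crop('pics/wrist2.png',[(240,90,200,200)],3,'pics/w2c.png')
```

```text
(no output)
```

View pics/w2c.png

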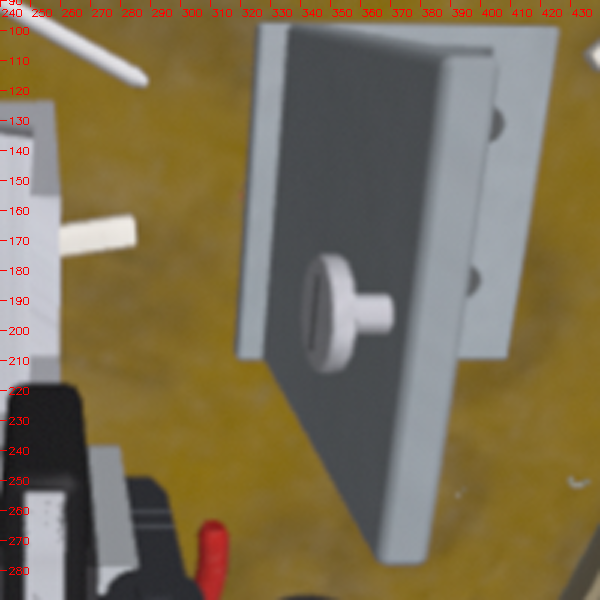

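Create fit2.py:
```python
from h import *
from workcell import manip, camrig, ticket
cs={n:camrig.calibration(n) for n in('scene','side','wrist')}
o=manip.get_obs();T=np.eye(4);T[:3,:3]=R.from_quat(o['ee_rot']).as_matrix();T[:3,3]=o['position']
cs['wrist']['world_from_camera']=T@cs['wrist']['tool_from_camera']
def fit(obs,x0,free=3):
    def P(p,l): return R.from_euler('z',p[2]).apply(l)+[p[0],p[1],p[3] if free==4 else 0]
    f=lambda p:np.concatenate([(proj(cs[n],P(p,np.array(l)/1000))[0]-uv) for n,l,uv in obs])
    r=least_squares(f,x0[:free],loss='soft_l1',x_scale=.01);print(r.x,'deg',np.degrees(r.x[2]));print(np.round(f(r.x).reshape(-1,2),1).tolist())
w=[('wrist',[6,65,150],(388.7,108.3)),('wrist',[6,-65,150],(366.7,277.3)),('wrist',[-9,0,134],(349.3,194.3)),('wrist',[0,0,134],(364.3,194.7))]
s=[('scene',[6,65,150],(231.5,146.5)),('scene',[6,-65,150],(285.6,171.4)),('scene',[-12,0,134],(252.2,169)),('side',[-9,0,134],(239.8,177.4)),('side',[6,-65,150],(233,157))]
for q in(w,s,w+s): fit(q,[.61,-.02,.28])
y=R.from_quat(o['ee_rot']).as_matrix()[:,1];ya=np.arctan2(y[1],y[0]);print('tool',o['position'],np.degrees(ya))
fit([('scene',[0,50,125],(210.7,157.7)),('scene',[0,-50,125],(255,180)),('scene',[0,0,43],(236.7,198.3)),('side',[2.5,50,0],(272.7,207.3)),('side',[-75,50,0],(306.7,206.7)),('side',[-75,-50,14],(299.7,177.3))],[*o['position'][:2],ya,o['position'][2]-.136],4)
```

```bash
python3 fit2.py
```

```text
[ 0.6135 -0.0223  0.2813] deg 16.11509538097548
[[0.1, -0.6], [0.2, 2.9], [0.7, 0.1], [-2.4, -0.3]]
[ 0.6138 -0.0228  0.2622] deg 15.020333137448084
[[-0.9, -0.6], [-0.7, 1.2], [-0.1, 0.8], [-1.2, -0.9], [-1.0, -1.7]]
[ 0.6135 -0.0223  0.2805] deg 16.07013262138093
[[0.2, -0.5], [0.1, 3.0], [0.7, 0.2], [-2.4, -0.3], [-1.6, -0.4], [-0.7, 0.7], [-0.3, 0.8], [-1.1, -0.8], [-1.4, -1.5]]
tool [ 0.5361 -0.0456  0.2192] 15.87756628557584
[ 0.5359 -0.0489  0.2861  0.0815] deg 16.391724354750075
[[-0.4, 0.5], [1.8, 0.8], [-2.3, -1.5], [-1.0, 0.3], [-0.0, 0.0], [0.3, -0.8]]
```

Converted, 0.0805 m is 0.1073, 0.016 m is 0.0213.

Call:
{"api": "send_path", "payload": {
  "offsets": {"segments":[[0, 0, 0, 0.0033, 0, 0.0213, 0], [0, 0, 0, 0.0033, 0.0267, 0.0213, 0], [0, 0, 0, 0.0033, 0.0467, 0.0213, 0], [0, 0, 0, 0.0033, 0.0667, 0.0213, 0], [0, 0, 0, 0.0033, 0.08, 0.0213, 0], [0, 0, 0, 0.0033, 0.0933, 0.0213, 0], [0, 0, 0, 0.0033, 0.1067, 0.0213, 0], [0, 0, 0, 0.0033, 0.1073, 0.0213, 0], [0, 0, 0, 0.0033, 0.1073, 0.0213, 0]]}
}}

```text
clock: 5.42
position: [0.6127, -0.02, 0.2033]
ee_rot: [0.602, 0.799, -0.0, -0.0]
ft_force: [-0.4, 0.2, -3.9]
grip_width: 0.127
grasp_force: 98.1
```

Run:
```python
from h import *
from workcell import manip, camrig, ticket
for n in('wrist','scene','side'): cv2.imwrite(f'pics/{n}3.png',camrig.camera(n))
crop('pics/scene3.png',[(215,115,100,100)],4,'pics/a.png');crop('pics/side3.png',[(205,110,100,100)],4,'pics/b.png')
cv2.imwrite('pics/m3.png',np.hstack([cv2.imread('pics/a.png'),cv2.imread('pics/b.png')]))
```

```text
(no output)
```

View pics/m3.png

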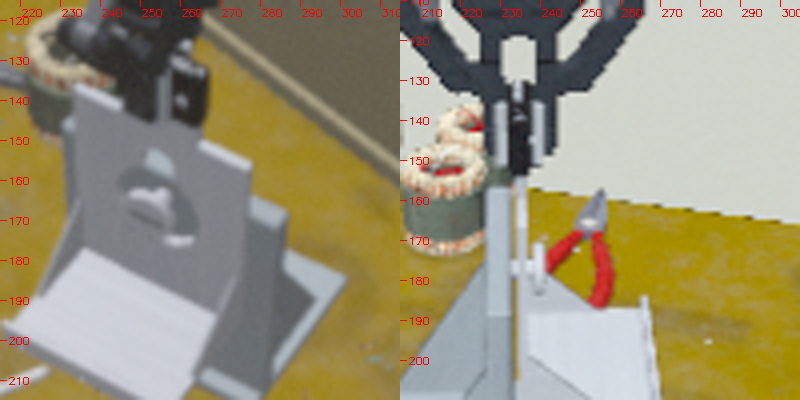

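Converted, 0.033 m is 0.044, 0.03 m is 0.04.

Call:
{"api": "send_path", "payload": {
  "offsets": {"segments":[[0, 0, 0, 0, 0, 0.0107, 0], [0, 0, 0, 0, 0, 0.0187, 0], [0, 0, 0, 0, 0, 0.0267, 0], [0, 0, 0, 0, 0, 0.0347, 0], [0, 0, 0, 0, 0, 0.04, 0], [0, 0, 0, 0, 0, 0.044, 0], [0, 0, 0, 0, 0, 0.044, 0]]}
}}

```text
clock: 6.45
position: [0.6128, -0.0199, 0.1701]
ee_rot: [0.602, 0.799, -0.0, -0.0]
ft_force: [-0.1, -0.3, -3.1]
grip_width: 0.124
grasp_force: 98.0
```

Converted, 0.003 m is 0.004, 0.002 m is 0.0027.

Call:
{"api": "send_path", "payload": {
  "offsets": {"segments":[[0, 0, 0, 0, 0, 0.0013, 0], [0, 0, 0, 0, 0, 0.0027, 0], [0, 0, 0, 0, 0, 0.004, 0], [0, 0, 0, 0, 0, 0.004, 0]]}
}}

```text
clock: 6.95
position: [0.613, -0.02, 0.1674]
ee_rot: [0.602, 0.799, 0.0, 0.0]
ft_force: [-1.1, 0.3, -4.3]
grip_width: 0.127
grasp_force: 98.1
```

Run:
```python
from h import *
from workcell import manip, camrig, ticket
for n in('scene','side'): cv2.imwrite(f'pics/{n}4.png',camrig.camera(n))
crop('pics/scene4.png',[(215,115,100,100)],4,'pics/a.png');crop('pics/side4.png',[(205,110,100,100)],4,'pics/b.png')
cv2.imwrite('pics/m4.png',np.hstack([cv2.imread('pics/a.png'),cv2.imread('pics/b.png')]))
```

```text
(no output)
```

View pics/m4.png

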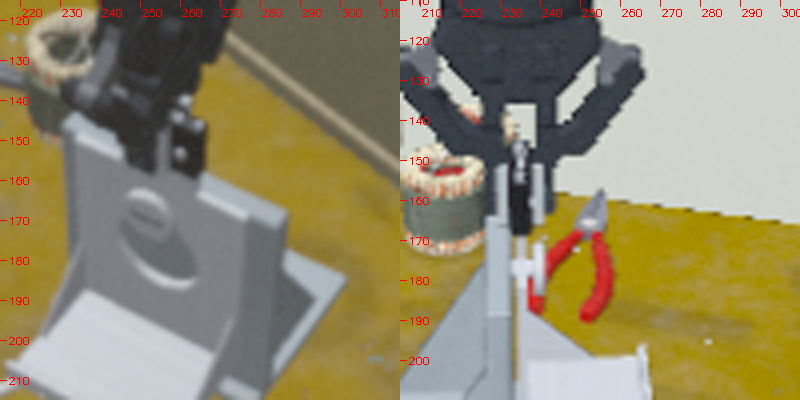

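Converted, 0.002 m is 0.0027, 0.001 m is 0.0013.

Call:
{"api": "send_path", "payload": {
  "offsets": {"segments":[[0, 0, 0, 0, 0, 0.0013, 0], [0, 0, 0, 0, 0, 0.0013, 0], [0, 0, 0, 0, 0, 0.0027, 0], [0, 0, 0, 0, 0, 0.0027, 0]]}
}}

```text
clock: 7.55
position: [0.6132, -0.0199, 0.1669]
ee_rot: [0.602, 0.799, 0.0, 0.001]
ft_force: [-6.2, -0.5, 10.7]
grip_width: 0.127
grasp_force: 100.7
```

Converted, -0.002 m is -0.0027.

Call:
{"api": "send_path", "payload": {
  "offsets": {"segments":[[0, 0, 0, 0, 0, -0.0027, 0], [0, 0, 0, 0, 0, -0.0027, 0], [0, 0, 0, 0, 0, -0.0027, 0.15], [0, 0, 0, 0, 0, -0.0027, 0.25], [0, 0, 0, 0, 0, -0.0027, 0.4], [0, 0, 0, 0, 0, -0.0027, 0.6], [0, 0, 0, 0, 0, -0.0027, 0.8], [0, 0, 0, 0, 0, -0.0027, 0.8]]},
  "force": 30
}}

```text
clock: 8.55
position: [0.6129, -0.02, 0.1673]
ee_rot: [0.602, 0.799, 0.0, 0.0]
ft_force: [-0.5, -0.3, 1.0]
grip_width: 0.803
grasp_force: 0.0
```

Call:
{"api": "send_path", "payload": {
  "offsets": {"segments":[[0, 0, 0, 0, 0, -0.0267, 0.8], [0, 0, 0, 0, 0, -0.0667, 0.8], [0, 0, 0, 0, 0, -0.1333, 0.8], [0, 0, 0, 0, 0, -0.2, 0.8], [0, 0, 0, 0, 0, -0.2, 0.8], [0, 0, 0, 0, 0, -0.2, 0.8], [0, 0, 0, 0, 0, -0.2, 0.8], [0, 0, 0, 0, 0, -0.2, 0.8]]}
}}

```text
clock: 9.55
position: [0.6126, -0.02, 0.3165]
ee_rot: [0.602, 0.799, -0.0, -0.001]
ft_force: [0.5, 0.4, -0.3]
grip_width: 0.798
grasp_force: 0.0
```

Run:
```python
from h import *
from workcell import manip, camrig, ticket
for n in('scene','side'): cv2.imwrite(f'pics/{n}5.png',camrig.camera(n))
crop('pics/scene5.png',[(215,115,100,100)],4,'pics/a.png');crop('pics/side5.png',[(205,110,100,100)],4,'pics/b.png')
cv2.imwrite('pics/m5.png',np.hstack([cv2.imread('pics/a.png'),cv2.imread('pics/b.png')]))
```

```text
(no output)
```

View pics/m5.png

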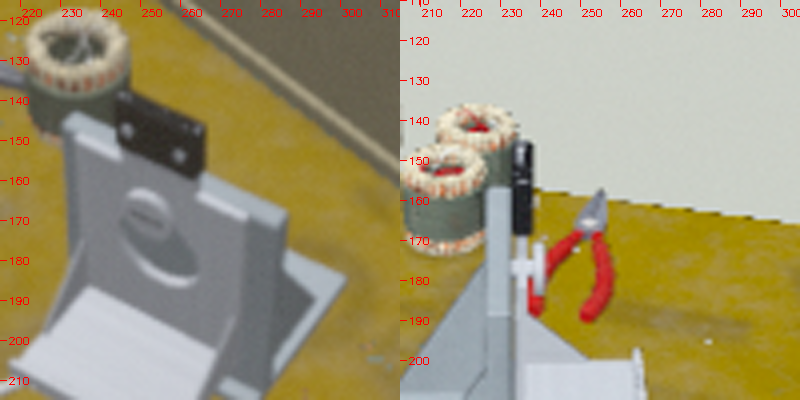

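The ledge hangs upright behind the screw head (head at about (250,168) in the scene view), parallel to the panel, and the gripper is clear.

```bash
python3 -c "
from workcell import manip, camrig, ticket
print(ticket.hand_in())"
```

```text
the job is handed in; nothing more can be done
None
```

The keyhole ledge is hanging upright on the screw, with the neck at the top of the slot and the gripper clear; the round-hole ledge was left alone, and the job was handed in about 10 s into the 35 s limit (no verdict was returned).

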